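# Strip the tube mixer for cleaning

## Task

Strip the tube mixer so that its parts can be washed: take the yellow wing nut off the stud first, then the metal spacer ring, then the black tube holder. Set each one down in the blue tray before you take off the next, flat on the tray's floor and the same way up as it came off; the parts below must stay where they are on the stud until their turn.

Things in the scene. Friction and masses are not known exactly. Their poses are not given: they have to be found in the camera images.
- wing_nut: Yellow plastic wing nut, topmost on the mixer's stud, already unscrewed: it lifts straight off without turning. Round hub 26 mm across, 16 mm high, blind 12 mm bore from below; on it an upright wing bar 60 mm long (its x), 10 mm thick (its y), 14 to 32 mm above the underside (34 at the rounded ends). Origin: centre of the hub's underside, z up. About 30 g.
- spacer: Aluminium spacer ring between nut and tube holder: 34 mm outer diameter, 12 mm bore, 16 mm high, about 40 g. Origin: centre of its underside, z up along the bore. The smooth upright stud, 8 mm thick, is fixed to the mixer; with the nut gone its tip stands 10 mm above the spacer's top, with the spacer gone 26 mm above the tube holder's top.
- tube_holder: Black plastic bar, lowest on the stud: 140 mm long (its x), 40 wide (its y), 16 thick, about 120 g; 12 mm centre hole for the stud, two tube holes per arm. Origin: centre of its underside, z up. It rests loosely on a post 36 mm across, 15 mm above the mixer's fixed white housing (140 x 140 mm, 55 high). Grip it across its width at the middle, stud between the fingers.
- blue_tray: Blue open tray, 200 by 200 mm, 25 mm high, walls and floor 4 mm thick, empty, fixed to the bench. Origin: centre of its underside, z up. The three parts go side by side on its floor. A white tray of the same size with a few tubes in it is not meant.

How it is judged (in metres and radians):
On the way, in this order (a step that is already met when the one before it is completed fails the run):
1. the wing nut stands released in the blue tray, the spacer and the tube holder still in place on the stud (x of wing_nut in the frame of blue_tray between -0.095 and 0.095 m and y of wing_nut in the frame of blue_tray between -0.095 and 0.095 m and z of wing_nut in the frame of blue_tray below 0.01 m and angle between wing_nut's own z axis and vertical below 0.2 rad and linear speed of wing_nut below 0.03 m/s and contact force between the fingers and wing_nut below 0.1 N and distance of each of spacer, tube_holder from where it was at the start of the episode below 0.01 m), for 0.2 s.
2. the spacer lies released in the blue tray too, the tube holder still in place on the stud (x of wing_nut in the frame of blue_tray between -0.095 and 0.095 m and y of wing_nut in the frame of blue_tray between -0.095 and 0.095 m and z of each of wing_nut, spacer in the frame of blue_tray below 0.01 m and angle between each of wing_nut, spacer's own z axis and vertical below 0.2 rad and x of spacer in the frame of blue_tray between -0.095 and 0.095 m and y of spacer in the frame of blue_tray between -0.095 and 0.095 m and linear speed of spacer below 0.03 m/s and contact force between the fingers and spacer below 0.1 N and distance of tube_holder from where it was at the start of the episode below 0.01 m), for 0.2 s.
At the end, for the whole second after the job is handed in: Wing nut, spacer and tube holder rest released and still in the blue tray: origins within 95 mm of the tray centre along its x and y and under 10 mm above its underside (on its floor, not on one another), each the same way up as before within 0.2 rad (x of wing_nut in the frame of blue_tray between -0.095 and 0.095 m and y of wing_nut in the frame of blue_tray between -0.095 and 0.095 m and z of each of wing_nut, spacer, tube_holder in the frame of blue_tray below 0.01 m and angle between each of wing_nut, spacer, tube_holder's own z axis and vertical below 0.2 rad and linear speed of each of wing_nut, spacer, tube_holder below 0.03 m/s and contact force between the fingers and wing_nut below 0.1 N and x of spacer in the frame of blue_tray between -0.095 and 0.095 m and y of spacer in the frame of blue_tray between -0.095 and 0.095 m and contact force between the fingers and spacer below 0.1 N and x of tube_holder in the frame of blue_tray between -0.095 and 0.095 m and y of tube_holder in the frame of blue_tray between -0.095 and 0.095 m and contact force between the fingers and tube_holder below 0.1 N); the robot touches nothing.
It also fails if it takes over 70 s, if anything falls off the work surface, if the arm or the gripper's body presses on something with over 40 N, if the wrist force passes 120 N, or if a joint passes its speed limit or range.

## Robot

A 7-joint arm with a two-finger parallel gripper is mounted at the origin on the work surface. World frame = base frame: x ahead of the robot, y to its left, z up, the work surface at z = 0. Lengths are in m, angles in degrees, forces in N, time in s.
With the tool pointing down it reaches from about 0.425 to 0.875 m from the base axis. Payload 4.7 kg.
Tool frame: the origin (TCP) lies between the finger pads; the fingertips stand 8 mm ahead of it and the grasp point (between the pads) lies 11 mm behind it (env.tip_extent is the distance from the TCP to the fingertips, in m); z points along the fingers, y is the line along which they close (so a half turn about z gives the same grasp; the last joint's range is limited). The gripper opens to 87 mm and grips with 3 to 60 N. Pads are 19 mm wide; open, the fingers measure 117 mm over their backs; the gripper's body (75 mm by 190 mm) begins 51 mm behind the grasp point.
Start: joints at [63.948, 18.392, -4.016, 83.108, 1.295, 78.541, -3.26], TCP at [0.294, -0.58, 0.194] pointing down, gripper open.
Joint ranges: [-163.93, 163.93], [-17.29, 119.83], [-79.2, 71.16], [3.27, 140.29], [-89.18, 269.18], [5.43, 117.66], [-154.24, 154.24]. Speed limits (degrees/s): [147.25, 147.25, 180, 180, 180, 180, 180].

## Interface

Orientations are given as [roll, pitch, yaw] about the fixed x, y, z axes, in that order (R = Rz(yaw) Ry(pitch) Rx(roll)).
In Python, from cell import sensors, vision, workorder, env gives the robot as it stands.
- The arm moves only by the tool drive_tool, never from a script. Its argument "moves" is a list of rows, each an object of numbers: "x", "y", "z": the shift along the tool's x, y, z in mm; "rx", "ry", "rz": the turn, a rotation vector about the tool's x, y, z in rad; "fingers": the closure, from -1 (fully open) to 1 (shut). In form: [{"x": .., "y": .., "z": .., "rx": .., "ry": .., "rz": .., "fingers": ..}, ...]. A call has 1 to 20 rows; each row is the pose to reach, as a shift and turn from the pose commanded when the call began, along the tool's axes at that moment; what a row does not reach only later rows make up. A row lasts 1/8 s, in which the tool goes at most 62.5 mm and 10.7 degrees, less where a joint would pass 70% of its speed; a pose out of reach is approached as far as the arm can. A call with a gripper value outside its range is refused whole. The fingers move at their own pace and stop on an object; "force" is the grip in N (left out, the last holds). Time passes only in rows, so rows that repeat a pose let the fingers close. It gives the time, the measured TCP pose, the force, the opening and the grip force at its end, in the units of the state.
- sensors.get_obs(): the state, without advancing time (a new reading comes with each control period).
- vision.read_camera(name): name is "side" or "top" or "wrist"; returns a dict with "image" (480x640x3 uint8, red, green, blue), "fx", "fy", "cx", "cy" (pixels), "R" (3x3) and "t" (3): a world point X has camera coordinates R X + t. Camera axes: x right, y down, z forward; pixel columns grow to the right and rows downward; lengths in m; the calibration is good to about 2 mm. A picture is of the moment at which its call begins. There is no depth.
- workorder.sign_off(): hands the job in; it is judged then, once.
The state is a dict: "time_s": time; "qpos": joint angles; "joint_velocities": joint speeds; "effort": joint torques, N m; "tool_pos": TCP position; "tool_rot": TCP orientation; "force": force on the tool from outside, world axes, zero at the start; "wrist_torque": the same for the moment, N m; "grip_width": finger opening in m; "grasp_force": force on a finger pad.
Only numpy, scipy, OpenCV 4.12 (cv2) and the standard library are available. Lean on these libraries where they do the work, as an engineer would, in place of code of your own. Each camera call takes 0.05 s, during which the arm holds its last target. There are 200 camera calls.

## Working session

There is one attempt and no reset: what is moved stays moved. The work goes in short steps, Python scripts to look and compute and a tool call to move; the robot and the scene stay as the last step left them, time stands still between calls to the robot, and variables do not carry over. Pictures are saved under pics/ and viewed, at most 10 in all, crops included, and the job is handed in when it is done.

Besides the shell and the picture viewer there is one more tool, called by a JSON object that holds its "fn" and its "kwargs". drive_tool: Moves the arm, as the interface text tells. Its arguments: {"type":"object","properties":{"moves":{"type":"array"},"force":{"type":"number"}},"required":["moves"]}

```bash
mkdir -p pics; python3 - <<'E'
from cell import sensors, vision, env
import cv2,pickle,numpy as np
s=sensors.get_obs(); print({k:np.round(s[k],3) for k in('time_s','tool_pos','tool_rot','grip_width','force')}, env.tip_extent)
d={}
for n in('side','top','wrist'):
    d[n]=vision.read_camera(n); cv2.imwrite(f'pics/{n}0.png',d[n]['image'][:,:,::-1])
    print(n,d[n]['fx'],np.round(-d[n]['R'].T@d[n]['t'],3),np.round(d[n]['R'],2).tolist())
pickle.dump(d,open('d.pkl','wb'))
E
```

```text
{'time_s': np.float64(0.0), 'tool_pos': array([ 0.293, -0.579,  0.193]), 'tool_rot': array([-1.79893e+02,  6.00000e-03,  2.68630e+01]), 'grip_width': np.float64(0.087), 'force': array([-0.522, -0.316, -0.911])} 0.008
side 444.8209364581422 [ 0.303 -0.474  0.58 ] [[0.91, -0.41, 0.01], [-0.27, -0.63, -0.73], [0.31, 0.66, -0.69]]
top 470.05708121429507 [0.452 0.016 0.888] [[0.01, -1.0, -0.0], [-0.99, -0.01, -0.11], [0.11, 0.0, -0.99]]
wrist 340.7519723335585 [ 0.353 -0.551  0.384] [[0.45, -0.89, -0.0], [-0.86, -0.44, 0.24], [-0.22, -0.11, -0.97]]
```

View pics/top0.png

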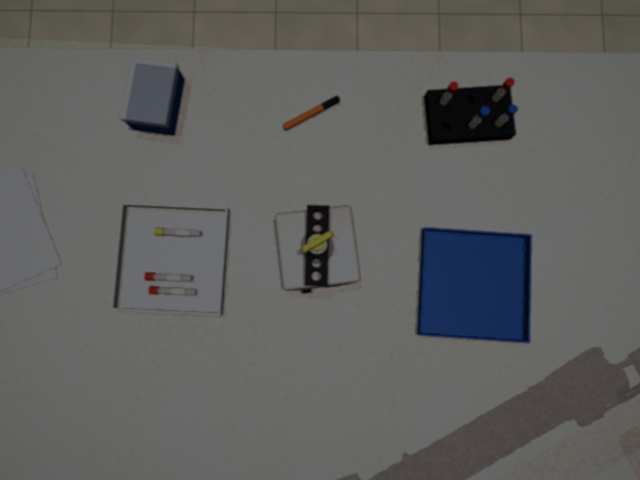

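View pics/side0.png

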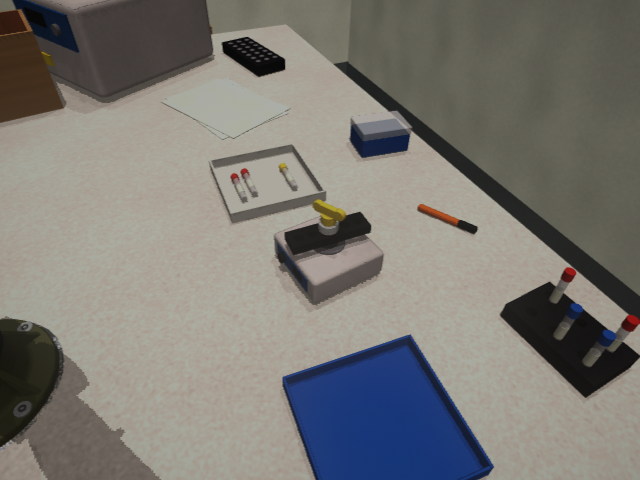

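The top view shows the mixer at about (317,245), with the yellow bar tilted roughly 25° from the image x axis and the black holder along image y. The blue tray is at about (475,285). The side view shows the same stack: nut at (328,212), holder at (328,233).

```bash
cat > h.py <<'E'
import cv2,numpy as np
def ray(c,u,v,z):
    d=c['R'].T@np.array([(u-c['cx'])/c['fx'],(v-c['cy'])/c['fy'],1]); o=-c['R'].T@c['t']
    return (o+d*(z-o[2])/d[2])
def blob(c,f,roi):
    x0,y0,x1,y1=roi; im=c['image'].astype(int); m=np.zeros(im.shape[:2],np.uint8)
    m[y0:y1,x0:x1]=f(im[...,0],im[...,1],im[...,2])[y0:y1,x0:x1]
    return max(cv2.findContours(m,0,1)[0],key=cv2.contourArea)
def rect(c,cnt,z):
    p=np.array([ray(c,u,v,z)[:2] for u,v in cnt[:,0]],np.float32)*1000
    r=cv2.minAreaRect(p); b=cv2.boxPoints(r); e=max((b[1]-b[0],b[2]-b[1]),key=np.linalg.norm)
    return np.round(r[0],1),np.round(r[1],1),round(np.degrees(np.arctan2(e[1],e[0]))%180,1)
yel=lambda r,g,b:(r>90)&(g>80)&(b<0.5*r)
blue=lambda r,g,b:(b>60)&(b>2*r)
blk=lambda r,g,b:(r+g+b<110)
E
python3 - <<'E'
import pickle;from h import *
d=pickle.load(open('d.pkl','rb'));t=d['top'];s=d['side']
print('nut top',rect(t,blob(t,yel,(280,200,360,290)),.132))
print('nut side',rect(s,blob(s,yel,(300,190,360,232)),.125))
for z in(.0,.025): print('tray',rect(t,blob(t,blue,(400,200,560,360)),z))
print('holder',rect(t,blob(t,blk,(280,190,360,288)),.086))
a=cv2.resize(t['image'][190:310,260:380],(600,600),interpolation=cv2.INTER_NEAREST)
b=cv2.resize(s['image'][180:300,260:400],(700,600))
cv2.imwrite('pics/c1.png',np.hstack([cv2.resize(a,(400,400)),cv2.resize(b,(400,400))])[:,:,::-1])
E
```

```text
nut top (array([552.1,  19.5]), array([13.6, 54. ]), np.float32(120.4))
nut side (array([553.7,  18.8]), array([68.6, 40.7]), np.float32(86.9))
tray (array([ 487.7, -280.2]), array([202.2, 201.7]), np.float32(86.5))
tray (array([ 486.7, -271.9]), array([196.5, 196. ]), np.float32(86.5))
holder (array([517.8,  18.8]), array([78.9, 39.4]), np.float32(0.3))
```

View pics/c1.png

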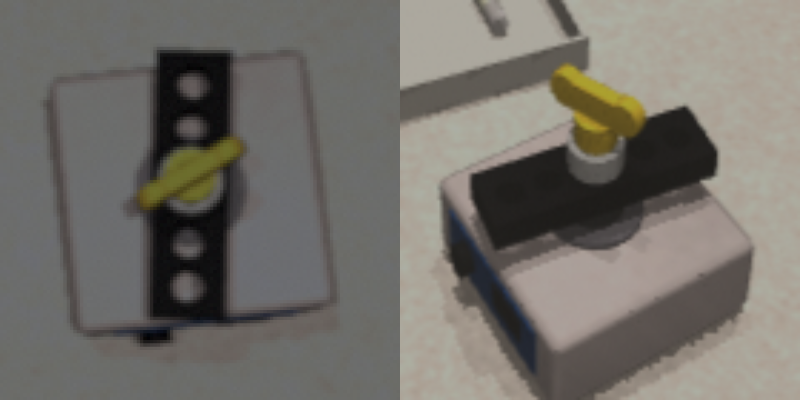

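Cropped close-up: the nut's bar runs from about (303,249) to (331,234) in top-view pixels. The white spacer ring and black holder are below it. I'll write a helper for the shift numbers and move over the nut.

```bash
cat > go.py <<'E'
import sys;from cell import sensors;from scipy.spatial.transform import Rotation as R;import numpy as np
s=sensors.get_obs();C=R.from_euler('xyz',s['tool_rot'],degrees=True)
print(s['time_s'],np.round(s['tool_pos'],4),np.round(s['tool_rot'],2),np.round(s['qpos'],0),np.round(s['force'],1))
for a in sys.argv[1:]:
    x,y,z,w=map(float,a.split(','))
    print(a,np.round(C.inv().apply(np.array([x,y,z])-np.array(s['tool_pos'])*1000),1),np.round((C.inv()*R.from_euler('xyz',[180,0,w],degrees=True)).as_rotvec(),3))
E
python3 go.py 552,19.5,210,120.4
```

```text
0.15 [ 0.2934 -0.5795  0.1933] [-1.7992e+02  1.0000e-02  2.6860e+01] [64. 18. -4. 83.  1. 79. -3.] [-0.1 -0.7  0.2]
552,19.5,210,120.4 [ 501.3 -417.5  -16.1] [-1.000e-03 -1.000e-03 -1.633e+00]
```

{"fn": "drive_tool", "kwargs": {"moves": [{"x":40,"y":-33,"z":-16,"rz":-0.13,"fingers":-1},{"x":85,"y":-71,"z":-16,"rz":-0.28,"fingers":-1},{"x":130,"y":-108,"z":-16,"rz":-0.42,"fingers":-1},{"x":175,"y":-146,"z":-16,"rz":-0.57,"fingers":-1},{"x":220,"y":-183,"z":-16,"rz":-0.72,"fingers":-1},{"x":265,"y":-221,"z":-16,"rz":-0.86,"fingers":-1},{"x":310,"y":-258,"z":-16,"rz":-1.01,"fingers":-1},{"x":355,"y":-296,"z":-16,"rz":-1.16,"fingers":-1},{"x":400,"y":-333,"z":-16,"rz":-1.3,"fingers":-1},{"x":440,"y":-366,"z":-16,"rz":-1.43,"fingers":-1},{"x":475,"y":-396,"z":-16,"rz":-1.55,"fingers":-1},{"x":495,"y":-412,"z":-16,"rz":-1.61,"fingers":-1},{"x":501.3,"y":-417.5,"z":-16,"rz":-1.633,"fingers":-1},{"x":501.3,"y":-417.5,"z":-16,"rz":-1.633,"fingers":-1},{"x":501.3,"y":-417.5,"z":-16,"rz":-1.633,"fingers":-1},{"x":501.3,"y":-417.5,"z":-16,"rz":-1.633,"fingers":-1}]}}

```text
invalid input at $.moves[0]: expected keys x, y, z, rx, ry, rz, fingers
```

```bash
python3 - <<'E'
from cell import vision
from h import *
w=vision.read_camera('wrist');cv2.imwrite('pics/w1.png',w['image'][:,:,::-1])
c=blob(w,yel,(0,0,640,480));print(cv2.boundingRect(c),rect(w,c,.134),rect(w,c,.125))
E
python3 go.py
```

```text
(108, 312, 4, 9) (array([ 165.9, -456.6]), array([6.9, 2.3]), np.float32(6.1)) (array([ 159.2, -453.2]), array([7.2, 2.3]), np.float32(6.1))
0.2 [ 0.2935 -0.5796  0.1935] [-1.7994e+02  1.0000e-02  2.6860e+01] [64. 18. -4. 83.  1. 79. -3.] [ 0.1 -0.2 -0.2]
```

View pics/w1.png

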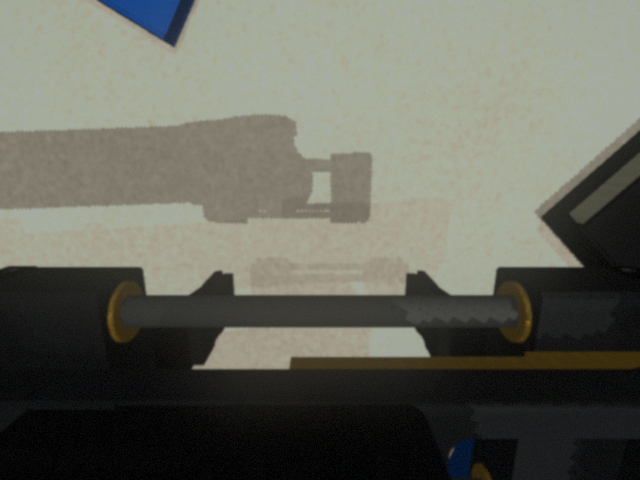

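The move was refused because every key is required. This wrist picture shows the gripper hiding the TCP area below row 260, so I'll look from about 80 mm behind the nut along tool x.

{"fn": "drive_tool", "kwargs": {"moves": [{"x":50,"y":-33,"z":-16,"rx":0,"ry":0,"rz":-0.16,"fingers":-1},{"x":100,"y":-67,"z":-16,"rx":0,"ry":0,"rz":-0.32,"fingers":-1},{"x":150,"y":-100,"z":-16,"rx":0,"ry":0,"rz":-0.48,"fingers":-1},{"x":200,"y":-133,"z":-16,"rx":0,"ry":0,"rz":-0.64,"fingers":-1},{"x":250,"y":-167,"z":-16,"rx":0,"ry":0,"rz":-0.8,"fingers":-1},{"x":300,"y":-200,"z":-16,"rx":0,"ry":0,"rz":-0.96,"fingers":-1},{"x":350,"y":-234,"z":-16,"rx":0,"ry":0,"rz":-1.12,"fingers":-1},{"x":400,"y":-267,"z":-16,"rx":0,"ry":0,"rz":-1.28,"fingers":-1},{"x":450,"y":-300,"z":-16,"rx":0,"ry":0,"rz":-1.44,"fingers":-1},{"x":490,"y":-327,"z":-16,"rx":0,"ry":0,"rz":-1.58,"fingers":-1},{"x":506,"y":-338,"z":-16,"rx":0,"ry":0,"rz":-1.633,"fingers":-1},{"x":506,"y":-338,"z":-16,"rx":0,"ry":0,"rz":-1.633,"fingers":-1},{"x":506,"y":-338,"z":-16,"rx":0,"ry":0,"rz":-1.633,"fingers":-1}]}}

```text
time_s: 1.82
tool_pos: [0.5917, -0.0525, 0.2099]
tool_rot: [-179.9, 0.1, 120.2]
force: [-0.8, -0.3, -0.0]
grip_width: 0.0868
grasp_force: 0.0
```

```bash
python3 - <<'E'
from cell import vision
from h import *
w=vision.read_camera('wrist');cv2.imwrite('pics/w2.png',w['image'][:,:,::-1])
c=blob(w,yel,(0,0,640,290));print(cv2.boundingRect(c),rect(w,c,.134),rect(w,c,.125))
E
python3 go.py
```

```text
(303, 96, 32, 80) (array([550.4,  15.9]), array([23.3, 56.5]), np.float32(120.2)) (array([550.2,  16.3]), array([24.1, 58.4]), np.float32(120.2))
1.875 [ 0.5917 -0.0526  0.21  ] [-1.7992e+02  5.0000e-02  1.2017e+02] [ 32.  14. -35.  89.   8.  79.  26.] [0.5 0.6 0.2]
```

View pics/w2.png

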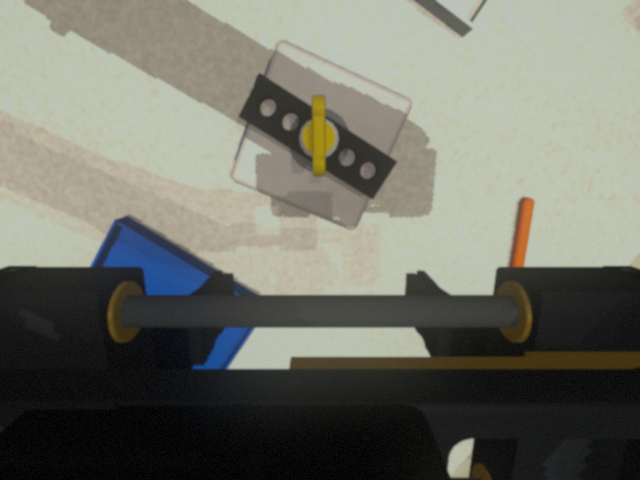

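The wrist view shows the bar upright in the image, from (319,96) to (319,176), well aligned. The hub is around (320,138) and the holder runs diagonally underneath. Next: refine the positions using the bar only, the spacer/hub and the holder outline.

```bash
cat > m.py <<'E'
from h import *
import pickle
w={k:v for k,v in pickle.load(open('w2.pkl','rb')).items()}
im=w['image'].astype(int); m=yel(im[...,0],im[...,1],im[...,2])
for r in (98,100,105,110,115,165,170,173):
    c=np.where(m[r,280:360])[0]+280; print(r,c.min(),c.max(),np.round(1000*ray(w,c.mean(),r,.134)[:2],1))
b=blob(w,blk,(200,50,420,230)); print('holder',rect(w,b,.086),cv2.contourArea(b))
E
python3 - <<'E'
from cell import vision;import pickle
pickle.dump(vision.read_camera('wrist'),open('w2.pkl','wb'))
E
python3 m.py; python3 go.py
```

```text
98 313 324 [536.9  39. ]
100 313 324 [537.6  37.8]
105 312 324 [539.   34.7]
110 312 324 [540.8  31.7]
115 312 324 [542.5  28.7]
165 313 325 [561.2  -2. ]
170 313 325 [563.1  -5.2]
173 314 324 [564.3  -7.2]
1.925 [ 0.5918 -0.0524  0.21  ] [-1.7994e+02  5.0000e-02  1.2018e+02] [ 32.  14. -35.  89.   8.  79.  26.] [-0.   1.  -0.4]Traceback (most recent call last):
  File "m.py", line 7, in <module>
    b=blob(w,blk,(200,50,420,230)); print('holder',rect(w,b,.086),cv2.contourArea(b))
  File "h.py", line 8, in blob
    return max(cv2.findContours(m,0,1)[0],key=cv2.contourArea)
ValueError: max() iterable argument is empty
```

{"fn": "drive_tool", "kwargs": {"force": 20, "moves": [{"x":45,"y":0,"z":0,"rx":0,"ry":0,"rz":0,"fingers":-1},{"x":80.5,"y":0,"z":0,"rx":0,"ry":0,"rz":0,"fingers":-1},{"x":80.5,"y":0,"z":20,"rx":0,"ry":0,"rz":0,"fingers":-0.5},{"x":80.5,"y":0,"z":45,"rx":0,"ry":0,"rz":0,"fingers":-0.3},{"x":80.5,"y":0,"z":65,"rx":0,"ry":0,"rz":0,"fingers":-0.2},{"x":80.5,"y":0,"z":77,"rx":0,"ry":0,"rz":0,"fingers":-0.2},{"x":80.5,"y":0,"z":81,"rx":0,"ry":0,"rz":0,"fingers":-0.2},{"x":80.5,"y":0,"z":81,"rx":0,"ry":0,"rz":0,"fingers":-0.2},{"x":80.5,"y":0,"z":81,"rx":0,"ry":0,"rz":0,"fingers":-0.2}]}}

```text
time_s: 3.05
tool_pos: [0.5522, 0.0196, 0.1299]
tool_rot: [179.9, 0.0, 120.4]
force: [-0.1, -0.8, 0.2]
grip_width: 0.0524
grasp_force: 0.0
```

```bash
cat > pic.py <<'E'
import sys;from cell import vision;from h import *
n,cam,x0,y0,x1,y1=sys.argv[1],sys.argv[2],*map(int,sys.argv[3:7])
c=vision.read_camera(cam)['image'][y0:y1,x0:x1,::-1]
k=min(800/c.shape[1],600/c.shape[0]);cv2.imwrite(f'pics/{n}.png',cv2.resize(c,None,fx=k,fy=k))
E
python3 pic.py s1 side 240 140 420 275; python3 go.py
```

```text
3.1 [0.5521 0.0197 0.1299] [1.7994e+02 5.0000e-02 1.2042e+02] [ 29.  12. -38. 101.   8.  70.  19.] [-0.  -0.4 -0.1]
```

View pics/s1.png

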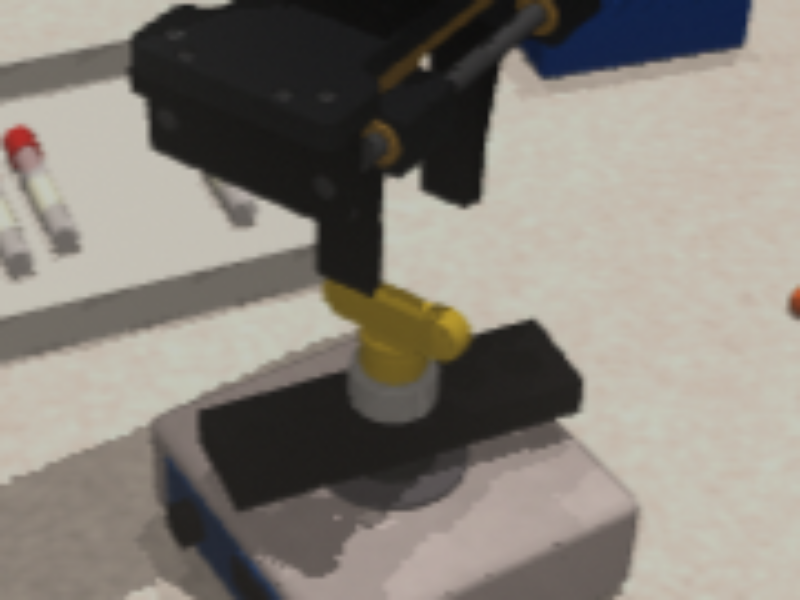

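The side crop shows the two fingertips at about (350,285) and (455,200), seemingly high or far compared with the bar's middle at (395,310). I'll check that by projection.

```bash
python3 - <<'E'
from cell import vision
from h import *
s=vision.read_camera('side')
def pj(p): q=s['R']@(np.array(p)/1000)+s['t']; return [round(float(s['fx']*q[0]/q[2]+s['cx']),1),round(float(s['fy']*q[1]/q[2]+s['cy']),1)]
k=800/180; f=lambda p:[round((pj(p)[0]-240)*k),round((pj(p)[1]-140)*k)]
n=np.array([.863,.506,0]);b=np.array([-.506,.863,0]);T=np.array([552.2,19.6,122])
print('tips',f(T-26*n),f(T+26*n),'mid',f(T))
for c in([552.2,19.6],[550.5,16]):
    c=np.array([*c,125]);print('bar ends',f(c-30*b),f(c),f(c+30*b))
E
```

```text
tips [352, 356] [433, 282] mid [393, 319]
bar ends [464, 344] [394, 312] [326, 281]
bar ends [464, 351] [394, 319] [326, 288]
```

{"fn": "drive_tool", "kwargs": {"force": 10, "moves": [{"x":0,"y":0,"z":0,"rx":0,"ry":0,"rz":0,"fingers":0.5},{"x":0,"y":0,"z":0,"rx":0,"ry":0,"rz":0,"fingers":0.75},{"x":0,"y":0,"z":0,"rx":0,"ry":0,"rz":0,"fingers":0.95},{"x":0,"y":0,"z":0,"rx":0,"ry":0,"rz":0,"fingers":0.95},{"x":0,"y":0,"z":0,"rx":0,"ry":0,"rz":0,"fingers":0.95},{"x":0,"y":0,"z":0,"rx":0,"ry":0,"rz":0,"fingers":0.95}]}}

```text
time_s: 3.9
tool_pos: [0.5516, 0.0196, 0.1291]
tool_rot: [-180.0, 0.0, 120.4]
force: [0.2, 0.7, -0.2]
grip_width: 0.005
grasp_force: 0.0
```

```bash
python3 pic.py s2 side 240 140 420 275; python3 go.py
```

```text
3.95 [0.5516 0.0197 0.1291] [-180.      0.    120.42] [ 29.  12. -38. 101.   8.  70.  19.] [0.4 0.4 0.1]
```

View pics/s2.png

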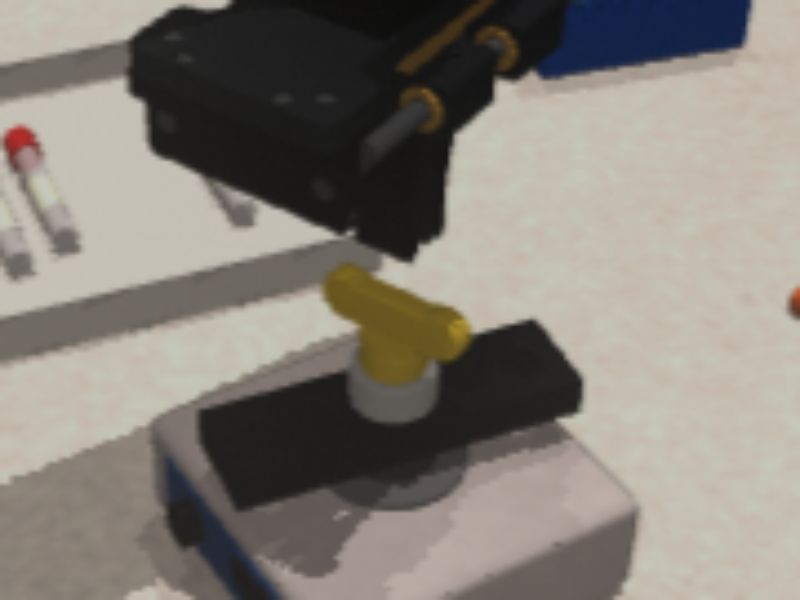

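The fingers closed on air above the nut: the tips are at crop (400,243), while the stated tip height projects to (393,320). The wrist view agrees (finger spacing ±87 px, so a depth of about 170 mm rather than 209). The tips therefore sit about 36 mm higher than the stated frame says. I'll open, go lower, and let the grip width confirm.

{"fn": "drive_tool", "kwargs": {"force": 20, "moves": [{"x":0,"y":0,"z":0,"rx":0,"ry":0,"rz":0,"fingers":-0.2},{"x":0,"y":0,"z":0,"rx":0,"ry":0,"rz":0,"fingers":-0.2},{"x":0,"y":0,"z":0,"rx":0,"ry":0,"rz":0,"fingers":-0.2},{"x":0,"y":0,"z":0,"rx":0,"ry":0,"rz":0,"fingers":-0.2},{"x":0,"y":0,"z":12,"rx":0,"ry":0,"rz":0,"fingers":-0.2},{"x":0,"y":0,"z":24,"rx":0,"ry":0,"rz":0,"fingers":-0.2},{"x":0,"y":0,"z":31,"rx":0,"ry":0,"rz":0,"fingers":-0.2},{"x":0,"y":0,"z":35,"rx":0,"ry":0,"rz":0,"fingers":-0.2},{"x":0,"y":0,"z":35,"rx":0,"ry":0,"rz":0,"fingers":-0.2}]}}

```text
time_s: 5.08
tool_pos: [0.5514, 0.0197, 0.0938]
tool_rot: [-180.0, -0.0, 120.4]
force: [-0.8, -0.0, -0.1]
grip_width: 0.0522
grasp_force: 0.0
```

```bash
python3 pic.py s3 side 240 140 420 275; python3 go.py
```

```text
5.125 [0.5517 0.0197 0.0942] [180.     0.   120.43] [ 28.  14. -37. 103.   9.  66.  18.] [0.1 0.3 0. ]
```

View pics/s3.png

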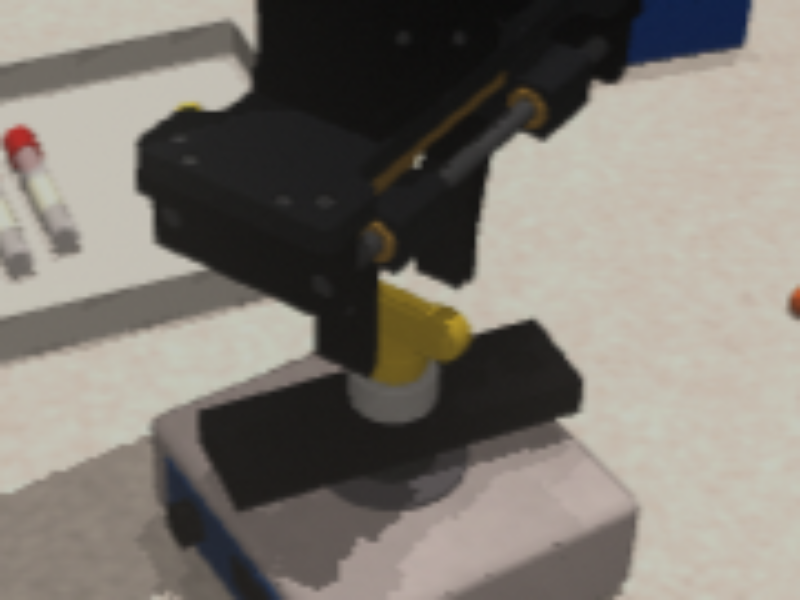

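The tips are now at about (350,365) and (450,275), straddling the bar just above the spacer's height, which matches a tip height of about 0.121. So the tip is at TCP z + 27 mm. Closing now.

{"fn": "drive_tool", "kwargs": {"force": 20, "moves": [{"x":0,"y":0,"z":0,"rx":0,"ry":0,"rz":0,"fingers":0.3},{"x":0,"y":0,"z":0,"rx":0,"ry":0,"rz":0,"fingers":0.6},{"x":0,"y":0,"z":0,"rx":0,"ry":0,"rz":0,"fingers":1},{"x":0,"y":0,"z":0,"rx":0,"ry":0,"rz":0,"fingers":1},{"x":0,"y":0,"z":0,"rx":0,"ry":0,"rz":0,"fingers":1},{"x":0,"y":0,"z":0,"rx":0,"ry":0,"rz":0,"fingers":1}]}}

```text
time_s: 5.88
tool_pos: [0.5514, 0.0195, 0.0942]
tool_rot: [-180.0, 0.0, 120.4]
force: [-0.7, -1.0, 0.1]
grip_width: 0.0095
grasp_force: 20.0
```

Gripped at 9.5 mm. Lift straight up, then carry it above the tray.

{"fn": "drive_tool", "kwargs": {"force": 20, "moves": [{"x":0,"y":0,"z":-8,"rx":0,"ry":0,"rz":0,"fingers":1},{"x":0,"y":0,"z":-20,"rx":0,"ry":0,"rz":0,"fingers":1},{"x":0,"y":0,"z":-38,"rx":0,"ry":0,"rz":0,"fingers":1},{"x":0,"y":0,"z":-56,"rx":0,"ry":0,"rz":0,"fingers":1},{"x":0,"y":0,"z":-65,"rx":0,"ry":0,"rz":0,"fingers":1},{"x":-10,"y":-7,"z":-65,"rx":0,"ry":0,"rz":0.03,"fingers":1},{"x":-35,"y":-23,"z":-65,"rx":0,"ry":0,"rz":0.1,"fingers":1},{"x":-70,"y":-46,"z":-65,"rx":0,"ry":0,"rz":0.2,"fingers":1},{"x":-105,"y":-68,"z":-65,"rx":0,"ry":0,"rz":0.3,"fingers":1},{"x":-140,"y":-91,"z":-65,"rx":0,"ry":0,"rz":0.4,"fingers":1},{"x":-175,"y":-114,"z":-65,"rx":0,"ry":0,"rz":0.49,"fingers":1},{"x":-200,"y":-130,"z":-65,"rx":0,"ry":0,"rz":0.56,"fingers":1},{"x":-211,"y":-138,"z":-65,"rx":0,"ry":0,"rz":0.592,"fingers":1},{"x":-211,"y":-138,"z":-65,"rx":0,"ry":0,"rz":0.592,"fingers":1},{"x":-211,"y":-138,"z":-65,"rx":0,"ry":0,"rz":0.592,"fingers":1}]}}

```text
time_s: 7.75
tool_pos: [0.54, -0.23, 0.1592]
tool_rot: [180.0, -0.1, 86.7]
force: [0.7, 0.7, -1.2]
grip_width: 0.0097
grasp_force: 20.0
```

```bash
python3 pic.py t1 top 250 180 570 360; python3 go.py 539.6,-232.2,-3,86.5 524,-108,210,90
```

```text
7.8 [ 0.5401 -0.23    0.1593] [ 1.7998e+02 -4.0000e-02  8.6700e+01] [ 42.  13. -25.  94.   6.  73.  13.] [ 0.6  0.7 -1.1]
539.6,-232.2,-3,86.5 [ -2.4  -0.4 162.3] [ 0.    -0.001  0.004]
524,-108,210,90 [120.9 -23.  -50.6] [ 0.    -0.001 -0.058]
```

View pics/t1.png

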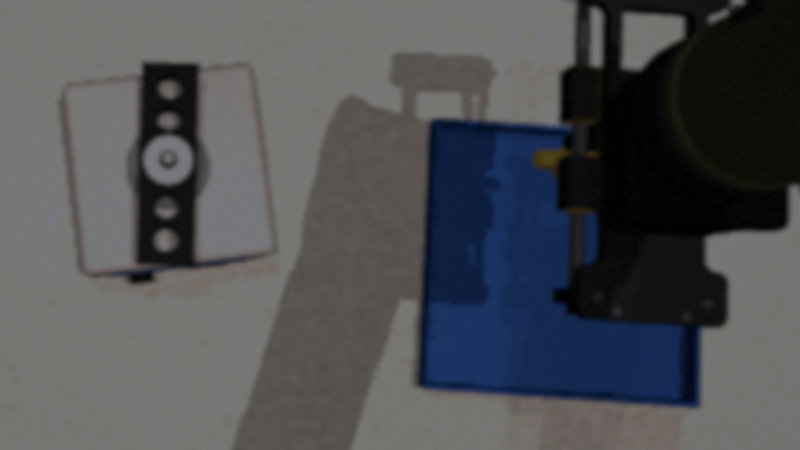

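The nut is in the grip over the tray, its end at (545,158). Spacer (168,159) and holder are still on the stud. Lower and release.

{"fn": "drive_tool", "kwargs": {"moves": [{"x":-2,"y":0,"z":30,"rx":0,"ry":0,"rz":0,"fingers":1},{"x":-2,"y":0,"z":70,"rx":0,"ry":0,"rz":0,"fingers":1},{"x":-2,"y":0,"z":110,"rx":0,"ry":0,"rz":0,"fingers":1},{"x":-2,"y":0,"z":140,"rx":0,"ry":0,"rz":0,"fingers":1},{"x":-2,"y":0,"z":152,"rx":0,"ry":0,"rz":0,"fingers":1},{"x":-2,"y":0,"z":158,"rx":0,"ry":0,"rz":0,"fingers":1},{"x":-2,"y":0,"z":162,"rx":0,"ry":0,"rz":0,"fingers":1},{"x":-2,"y":0,"z":162,"rx":0,"ry":0,"rz":0,"fingers":1}]}}

```text
time_s: 8.8
tool_pos: [0.5399, -0.2344, -0.0021]
tool_rot: [179.9, 0.0, 86.5]
force: [0.3, 0.6, -1.0]
grip_width: 0.0096
grasp_force: 20.0
```

{"fn": "drive_tool", "kwargs": {"moves": [{"x":0,"y":0,"z":1,"rx":0,"ry":0,"rz":0,"fingers":1},{"x":0,"y":0,"z":2,"rx":0,"ry":0,"rz":0,"fingers":1},{"x":0,"y":0,"z":2,"rx":0,"ry":0,"rz":0,"fingers":1}]}}

```text
time_s: 9.18
tool_pos: [0.5398, -0.2344, -0.0039]
tool_rot: [180.0, 0.0, 86.5]
force: [-1.5, 1.0, 6.3]
grip_width: 0.0101
grasp_force: 20.0
```

Contact with the floor (6 N). Release, rise, and return toward the mixer.

{"fn": "drive_tool", "kwargs": {"moves": [{"x":0,"y":0,"z":0,"rx":0,"ry":0,"rz":0,"fingers":0.6},{"x":0,"y":0,"z":0,"rx":0,"ry":0,"rz":0,"fingers":0.4},{"x":0,"y":0,"z":0,"rx":0,"ry":0,"rz":0,"fingers":0.4},{"x":0,"y":0,"z":-10,"rx":0,"ry":0,"rz":0,"fingers":0.4},{"x":0,"y":0,"z":-40,"rx":0,"ry":0,"rz":0,"fingers":0.4},{"x":0,"y":0,"z":-90,"rx":0,"ry":0,"rz":0,"fingers":0},{"x":0,"y":0,"z":-150,"rx":0,"ry":0,"rz":0,"fingers":-0.5},{"x":30,"y":0,"z":-185,"rx":0,"ry":0,"rz":0,"fingers":-1},{"x":80,"y":0,"z":-200,"rx":0,"ry":0,"rz":0,"fingers":-1},{"x":120,"y":0,"z":-200,"rx":0,"ry":0,"rz":0,"fingers":-1},{"x":150,"y":0,"z":-200,"rx":0,"ry":0,"rz":0,"fingers":-1},{"x":165,"y":0,"z":-200,"rx":0,"ry":0,"rz":0,"fingers":-1},{"x":165,"y":0,"z":-200,"rx":0,"ry":0,"rz":0,"fingers":-1},{"x":165,"y":0,"z":-200,"rx":0,"ry":0,"rz":0,"fingers":-1}]}}

```text
time_s: 10.92
tool_pos: [0.5493, -0.0714, 0.1951]
tool_rot: [-180.0, 0.1, 86.4]
force: [-0.0, -0.6, -0.2]
grip_width: 0.0863
grasp_force: 0.0
```

```bash
python3 go.py; python3 - <<'E'
from cell import vision
from h import *
t=vision.read_camera('top');w=vision.read_camera('wrist')
def ring(c,roi,name):
    # spacer: bright region inside dark holder
    x0,y0,x1,y1=roi; g=cv2.cvtColor(c['image'],cv2.COLOR_RGB2GRAY)[y0:y1,x0:x1]
    cv2.imwrite(f'pics/{name}.png',cv2.resize(g,None,fx=4,fy=4))
    print(name,g.min(),g.max(),np.percentile(g,[5,25,50,75,95]))
    k=cv2.HoughCircles(cv2.resize(cv2.medianBlur(g,3),None,fx=4,fy=4,interpolation=cv2.INTER_CUBIC),cv2.HOUGH_GRADIENT,1.5,200,param1=80,param2=20,minRadius=25,maxRadius=70)
    for u,v,r in ([] if k is None else k[0]):
        u,v=x0+(u+.5)/4-.5,y0+(v+.5)/4-.5; print(u,v,r/4,'r mm',r/4/c['fx']*1000*(c['R']@ray(c,u,v,.102)+c['t'])[2],np.round(1000*ray(c,u,v,.102),1))
ring(t,(290,215,345,275),'ct'); ring(w,(220,20,440,260),'cw')
c=blob(t,yel,(400,220,560,350));print('nut',rect(t,c,.036),cv2.contourArea(c))
c=blob(t,blue,(400,200,560,360));print('tray',rect(t,c,.025))
a=cv2.imread('pics/ct.png');b=cv2.imread('pics/cw.png');a=cv2.resize(a,(400,436));b=cv2.resize(b,(400,436))
cv2.imwrite('pics/ring.png',np.hstack([a,b])*1)
E
```

```text
10.925 [ 0.5493 -0.0714  0.1951] [-1.7999e+02  5.0000e-02  8.6380e+01] [ 33.   9. -31.  96.   5.  77.  -3.] [-0.  -0.6 -0.2]
ct 5 143 [ 11.  41.  95. 102. 139.]
316.8125 243.6875 10.1125 r mm 17.032307469864843 [548.9  18.4 102. ]
cw 42 196 [ 52. 136. 181. 191. 193.]
315.8125 122.9375 17.275 r mm 13.638464733849096 [552.2  19.4 102. ]
252.8125 134.9375 6.925 r mm 5.512041500589717 [501.6  13.5 102. ]
383.3125 109.4375 14.762501 r mm 11.549218970244103 [605.6  26.1 102. ]
321.4375 220.4375 14.725 r mm 12.450204027919549 [551.9 -58.9 102. ]Traceback (most recent call last):
  File "<stdin>", line 13, in <module>
  File "h.py", line 8, in blob
    return max(cv2.findContours(m,0,1)[0],key=cv2.contourArea)
ValueError: max() iterable argument is empty
```

{"fn": "drive_tool", "kwargs": {"force": 20, "moves": [{"x":40,"y":-2,"z":10,"rx":0,"ry":0,"rz":0,"fingers":-0.5},{"x":75,"y":-3,"z":30,"rx":0,"ry":0,"rz":0,"fingers":-0.3},{"x":89,"y":-4,"z":60,"rx":0,"ry":0,"rz":0,"fingers":-0.2},{"x":89,"y":-4,"z":90,"rx":0,"ry":0,"rz":0,"fingers":-0.2},{"x":89,"y":-4,"z":95,"rx":0,"ry":0,"rz":0,"fingers":-0.2},{"x":89,"y":-4,"z":95,"rx":0,"ry":0,"rz":0,"fingers":-0.2},{"x":89,"y":-4,"z":95,"rx":0,"ry":0,"rz":0,"fingers":-0.2}]}}

```text
time_s: 11.9
tool_pos: [0.5519, 0.0192, 0.1015]
tool_rot: [179.9, 0.0, 86.5]
force: [0.2, -0.3, 1.0]
grip_width: 0.0524
grasp_force: 0.0
```

```bash
python3 go.py 551,19,64,86.5; python3 - <<'E'
from cell import vision
from h import *
y2=lambda r,g,b:(r>40)&(g>35)&(b<0.6*g)
t=vision.read_camera('top');c=blob(t,y2,(400,220,560,350));print('nut',rect(t,c,.036),cv2.contourArea(c))
E
```

```text
11.9 [0.5519 0.0192 0.1015] [179.87   0.    86.45] [ 26.  13. -35. 103.   8.  66. -15.] [ 0.2 -0.3  1. ]
551,19,64,86.5 [-0.2 -1.  37.5] [ 0.002  0.    -0.001]
nut (array([ 536.6, -232.1]), array([21.9, 56.5]), np.float32(90.5)) 206.0
```

{"fn": "drive_tool", "kwargs": {"force": 20, "moves": [{"x":0,"y":-1,"z":15,"rx":0,"ry":0,"rz":0,"fingers":-0.2},{"x":0,"y":-1,"z":30,"rx":0,"ry":0,"rz":0,"fingers":-0.2},{"x":0,"y":-1,"z":37,"rx":0,"ry":0,"rz":0,"fingers":-0.2},{"x":0,"y":-1,"z":37,"rx":0,"ry":0,"rz":0,"fingers":-0.1},{"x":0,"y":-1,"z":37,"rx":0,"ry":0,"rz":0,"fingers":0.1},{"x":0,"y":-1,"z":37,"rx":0,"ry":0,"rz":0,"fingers":0.4},{"x":0,"y":-1,"z":37,"rx":0,"ry":0,"rz":0,"fingers":0.4},{"x":0,"y":-1,"z":37,"rx":0,"ry":0,"rz":0,"fingers":0.4},{"x":0,"y":-1,"z":37,"rx":0,"ry":0,"rz":0,"fingers":0.4}]}}

```text
time_s: 13.08
tool_pos: [0.5502, 0.0197, 0.0636]
tool_rot: [179.9, 0.0, 86.5]
force: [0.5, -0.2, 2.1]
grip_width: 0.0333
grasp_force: 20.0
```

{"fn": "drive_tool", "kwargs": {"moves": [{"x":0,"y":0,"z":-8,"rx":0,"ry":0,"rz":0,"fingers":0.4},{"x":0,"y":0,"z":-22,"rx":0,"ry":0,"rz":0,"fingers":0.4},{"x":0,"y":0,"z":-42,"rx":0,"ry":0,"rz":0,"fingers":0.4},{"x":0,"y":0,"z":-62,"rx":0,"ry":0,"rz":0,"fingers":0.4},{"x":0,"y":0,"z":-75,"rx":0,"ry":0,"rz":0,"fingers":0.4},{"x":-20,"y":0,"z":-75,"rx":0,"ry":0,"rz":0,"fingers":0.4},{"x":-60,"y":0,"z":-75,"rx":0,"ry":0,"rz":0,"fingers":0.4},{"x":-105,"y":0,"z":-75,"rx":0,"ry":0,"rz":0,"fingers":0.4},{"x":-150,"y":0,"z":-75,"rx":0,"ry":0,"rz":0,"fingers":0.4},{"x":-195,"y":0,"z":-75,"rx":0,"ry":0,"rz":0,"fingers":0.4},{"x":-240,"y":0,"z":-75,"rx":0,"ry":0,"rz":0,"fingers":0.4},{"x":-285,"y":0,"z":-75,"rx":0,"ry":0,"rz":0,"fingers":0.4},{"x":-322,"y":0,"z":-75,"rx":0,"ry":0,"rz":0,"fingers":0.4},{"x":-342,"y":0,"z":-75,"rx":0,"ry":0,"rz":0,"fingers":0.4},{"x":-342,"y":0,"z":-75,"rx":0,"ry":0,"rz":0,"fingers":0.4},{"x":-342,"y":0,"z":-75,"rx":0,"ry":0,"rz":0,"fingers":0.4}]}}

```text
time_s: 15.08
tool_pos: [0.5297, -0.3193, 0.1383]
tool_rot: [180.0, -0.1, 86.7]
force: [0.1, -0.1, -0.1]
grip_width: 0.0332
grasp_force: 20.0
```

```bash
python3 go.py 529.2,-321.6,-16,86.5; python3 - <<'E'
from cell import vision
from h import *
blk2=lambda r,g,b:(r+g+b<75)
t=vision.read_camera('top');c=blob(t,blk2,(298,195,340,287));print('holder',rect(t,c,.086),cv2.contourArea(c),cv2.boundingRect(c))
g=cv2.cvtColor(t['image'],cv2.COLOR_RGB2GRAY)[200:292,300:335]; cv2.imwrite('pics/hold.png',cv2.resize(g,None,fx=6,fy=6)); print(g[45].tolist())
E
```

```text
15.075 [ 0.5297 -0.3193  0.1383] [ 1.7999e+02 -7.0000e-02  8.6650e+01] [ 47.  18. -23.  91.   7.  72.  20.] [ 0.1 -0.1 -0.1]
529.2,-321.6,-16,86.5 [ -2.6  -0.4 154.3] [ 0.    -0.001  0.003]
holder (array([548.4,  19. ]), array([136.7,  36.1]), np.float32(0.4)) 1547.5 (306, 206, 22, 80)
[96, 79, 73, 71, 63, 46, 23, 12, 15, 17, 14, 17, 9, 10, 26, 47, 63, 67, 57, 41, 20, 12, 13, 17, 18, 17, 17, 23, 36, 51, 59, 66, 72, 83, 97]
```

{"fn": "drive_tool", "kwargs": {"moves": [{"x":-1,"y":0,"z":40,"rx":0,"ry":0,"rz":0,"fingers":0.4},{"x":-1,"y":0,"z":85,"rx":0,"ry":0,"rz":0,"fingers":0.4},{"x":-1,"y":0,"z":120,"rx":0,"ry":0,"rz":0,"fingers":0.4},{"x":-1,"y":0,"z":142,"rx":0,"ry":0,"rz":0,"fingers":0.4},{"x":-1,"y":0,"z":150,"rx":0,"ry":0,"rz":0,"fingers":0.4},{"x":-1,"y":0,"z":154,"rx":0,"ry":0,"rz":0,"fingers":0.4},{"x":-1,"y":0,"z":156,"rx":0,"ry":0,"rz":0,"fingers":0.4},{"x":-1,"y":0,"z":156,"rx":0,"ry":0,"rz":0,"fingers":0.4}]}}

```text
time_s: 16.12
tool_pos: [0.5295, -0.323, -0.017]
tool_rot: [179.9, 0.0, 86.5]
force: [-0.1, -0.4, -1.0]
grip_width: 0.0333
grasp_force: 20.0
```

{"fn": "drive_tool", "kwargs": {"moves": [{"x":0,"y":0,"z":0.7,"rx":0,"ry":0,"rz":0,"fingers":0.4},{"x":0,"y":0,"z":1.5,"rx":0,"ry":0,"rz":0,"fingers":0.4},{"x":0,"y":0,"z":1.5,"rx":0,"ry":0,"rz":0,"fingers":0.4}]}}

```text
time_s: 16.5
tool_pos: [0.5292, -0.323, -0.0185]
tool_rot: [180.0, 0.0, 86.5]
force: [-1.7, 0.3, 5.4]
grip_width: 0.0336
grasp_force: 20.0
```

{"fn": "drive_tool", "kwargs": {"moves": [{"x":0,"y":0,"z":0,"rx":0,"ry":0,"rz":0,"fingers":0},{"x":0,"y":0,"z":0,"rx":0,"ry":0,"rz":0,"fingers":-0.05},{"x":0,"y":0,"z":0,"rx":0,"ry":0,"rz":0,"fingers":-0.05},{"x":0,"y":0,"z":-10,"rx":0,"ry":0,"rz":0,"fingers":-0.05},{"x":0,"y":0,"z":-50,"rx":0,"ry":0,"rz":0,"fingers":-0.1},{"x":0,"y":0,"z":-105,"rx":0,"ry":0,"rz":0,"fingers":-0.4},{"x":20,"y":0,"z":-150,"rx":0,"ry":0,"rz":-0.1,"fingers":-0.5},{"x":60,"y":0,"z":-165,"rx":0,"ry":0,"rz":-0.27,"fingers":-0.5},{"x":110,"y":0,"z":-165,"rx":0,"ry":0,"rz":-0.44,"fingers":-0.5},{"x":160,"y":0,"z":-165,"rx":0,"ry":0,"rz":-0.61,"fingers":-0.5},{"x":200,"y":0,"z":-165,"rx":0,"ry":0,"rz":-0.78,"fingers":-0.5},{"x":240,"y":0,"z":-165,"rx":0,"ry":0,"rz":-0.95,"fingers":-0.5},{"x":275,"y":0,"z":-165,"rx":0,"ry":0,"rz":-1.12,"fingers":-0.5},{"x":305,"y":0,"z":-165,"rx":0,"ry":0,"rz":-1.29,"fingers":-0.5},{"x":330,"y":0,"z":-165,"rx":0,"ry":0,"rz":-1.46,"fingers":-0.5},{"x":343,"y":0,"z":-165,"rx":0,"ry":0,"rz":-1.6,"fingers":-0.5},{"x":343,"y":0,"z":-165,"rx":0,"ry":0,"rz":-1.64,"fingers":-0.5},{"x":343,"y":0,"z":-165,"rx":0,"ry":0,"rz":-1.64,"fingers":-0.5},{"x":343,"y":0,"z":-165,"rx":0,"ry":0,"rz":-1.64,"fingers":-0.5}]}}

```text
time_s: 18.88
tool_pos: [0.5499, 0.0193, 0.1459]
tool_rot: [-180.0, 0.0, -179.6]
force: [0.3, -0.1, -0.5]
grip_width: 0.065
grasp_force: 0.0
```

```bash
python3 go.py 550.2,19.2,49,180.4; python3 - <<'E'
from cell import vision
from h import *
t=vision.read_camera('top')
g=cv2.cvtColor(t['image'],cv2.COLOR_RGB2GRAY)
y2=lambda r,g,b:(r>40)&(g>35)&(b<0.6*g)
c=blob(t,y2,(400,220,560,350));print('nut',rect(t,c,.036),cv2.contourArea(c))
sp=lambda r,g,b:(r>45)&(abs(r-b)<40)
c=blob(t,sp,(430,240,520,330));print('spacer',rect(t,c,.02),cv2.contourArea(c))
E
```

```text
18.875 [0.5499 0.0193 0.1459] [-1.7998e+02  2.0000e-02 -1.7960e+02] [ 36.  12. -45. 100.   9.  72.  78.] [ 0.3 -0.1 -0.5]
550.2,19.2,49,180.4 [-0.3 -0.1 96.9] [-0.  0. -0.]
nut (array([ 536.6, -232.1]), array([21.9, 56.5]), np.float32(90.5)) 204.5
spacer (array([ 527.8, -321.7]), array([33.4, 35.5]), np.float32(90.5)) 275.5
```

{"fn": "drive_tool", "kwargs": {"force": 30, "moves": [{"x":0,"y":0,"z":30,"rx":0,"ry":0,"rz":0,"fingers":-0.4},{"x":0,"y":0,"z":60,"rx":0,"ry":0,"rz":0,"fingers":-0.4},{"x":0,"y":0,"z":76,"rx":0,"ry":0,"rz":0,"fingers":-0.4},{"x":0,"y":0,"z":84,"rx":0,"ry":0,"rz":0,"fingers":-0.4},{"x":0,"y":0,"z":88,"rx":0,"ry":0,"rz":0,"fingers":-0.4},{"x":0,"y":0,"z":90,"rx":0,"ry":0,"rz":0,"fingers":-0.4},{"x":0,"y":0,"z":90,"rx":0,"ry":0,"rz":0,"fingers":-0.4}]}}

```text
time_s: 19.8
tool_pos: [0.5502, 0.0197, 0.0561]
tool_rot: [-180.0, 0.0, -179.5]
force: [0.1, 0.2, 1.0]
grip_width: 0.0605
grasp_force: 0.0
```

{"fn": "drive_tool", "kwargs": {"force": 30, "moves": [{"x":0,"y":0,"z":2,"rx":0,"ry":0,"rz":0,"fingers":-0.4},{"x":0,"y":0,"z":4,"rx":0,"ry":0,"rz":0,"fingers":-0.4},{"x":0,"y":0,"z":6,"rx":0,"ry":0,"rz":0,"fingers":-0.4},{"x":0,"y":0,"z":6,"rx":0,"ry":0,"rz":0,"fingers":-0.2},{"x":0,"y":0,"z":6,"rx":0,"ry":0,"rz":0,"fingers":0},{"x":0,"y":0,"z":6,"rx":0,"ry":0,"rz":0,"fingers":0.3},{"x":0,"y":0,"z":6,"rx":0,"ry":0,"rz":0,"fingers":0.3},{"x":0,"y":0,"z":6,"rx":0,"ry":0,"rz":0,"fingers":0.3},{"x":0,"y":0,"z":6,"rx":0,"ry":0,"rz":0,"fingers":0.3}]}}

```text
time_s: 20.92
tool_pos: [0.5499, 0.0195, 0.0497]
tool_rot: [-180.0, 0.0, -179.5]
force: [-0.0, -1.0, 0.8]
grip_width: 0.04
grasp_force: 30.0
```

{"fn": "drive_tool", "kwargs": {"moves": [{"x":0,"y":0,"z":-6,"rx":0,"ry":0,"rz":0,"fingers":0.3},{"x":0,"y":0,"z":-18,"rx":0,"ry":0,"rz":0,"fingers":0.3},{"x":0,"y":0,"z":-36,"rx":0,"ry":0,"rz":0,"fingers":0.3},{"x":0,"y":0,"z":-56,"rx":0,"ry":0,"rz":0,"fingers":0.3},{"x":0,"y":0,"z":-72,"rx":0,"ry":0,"rz":0,"fingers":0.3},{"x":0,"y":0,"z":-82,"rx":0,"ry":0,"rz":0,"fingers":0.3},{"x":6,"y":-15,"z":-85,"rx":0,"ry":0,"rz":0.08,"fingers":0.3},{"x":17,"y":-45,"z":-85,"rx":0,"ry":0,"rz":0.24,"fingers":0.3},{"x":29,"y":-76,"z":-85,"rx":0,"ry":0,"rz":0.41,"fingers":0.3},{"x":41,"y":-107,"z":-85,"rx":0,"ry":0,"rz":0.58,"fingers":0.3},{"x":53,"y":-138,"z":-85,"rx":0,"ry":0,"rz":0.75,"fingers":0.3},{"x":65,"y":-170,"z":-85,"rx":0,"ry":0,"rz":0.93,"fingers":0.3},{"x":77,"y":-202,"z":-85,"rx":0,"ry":0,"rz":1.11,"fingers":0.3},{"x":89,"y":-234,"z":-85,"rx":0,"ry":0,"rz":1.29,"fingers":0.3},{"x":100,"y":-263,"z":-85,"rx":0,"ry":0,"rz":1.46,"fingers":0.3},{"x":107,"y":-282,"z":-85,"rx":0,"ry":0,"rz":1.58,"fingers":0.3},{"x":110,"y":-290,"z":-85,"rx":0,"ry":0,"rz":1.64,"fingers":0.3},{"x":110,"y":-290,"z":-85,"rx":0,"ry":0,"rz":1.64,"fingers":0.3},{"x":110,"y":-290,"z":-85,"rx":0,"ry":0,"rz":1.64,"fingers":0.3}]}}

```text
time_s: 23.3
tool_pos: [0.4425, -0.2704, 0.1347]
tool_rot: [-180.0, -0.0, 86.6]
force: [-0.2, 0.3, -2.0]
grip_width: 0.0396
grasp_force: 30.0
```

```bash
python3 go.py 442.1,-271.3,-15,86.5;  python3 pic.py s4 side 200 160 640 480
```

```text
23.3 [ 0.4425 -0.2704  0.1347] [-1.800e+02 -3.000e-02  8.662e+01] [ 53.   6. -26. 105.   3.  69.  23.] [-0.2  0.3 -2. ]
442.1,-271.3,-15,86.5 [ -1.   -0.3 149.7] [-0.    -0.     0.002]
```

View pics/s4.png

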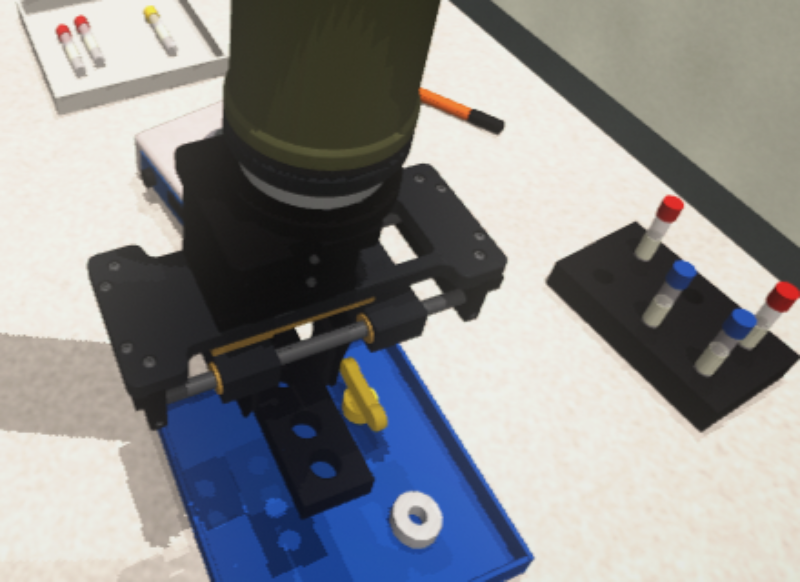

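The holder hangs level, and the nut (362,400) and spacer (416,520) stand upright on the tray floor. The gripper body's end may come close to the nut, so I'll shift the holder's drop point away from it and lower slowly.

{"fn": "drive_tool", "kwargs": {"moves": [{"x":-10,"y":-4,"z":20,"rx":0,"ry":0,"rz":0,"fingers":0.3},{"x":-19,"y":-7.5,"z":55,"rx":0,"ry":0,"rz":0,"fingers":0.3},{"x":-19,"y":-7.5,"z":95,"rx":0,"ry":0,"rz":0,"fingers":0.3},{"x":-19,"y":-7.5,"z":120,"rx":0,"ry":0,"rz":0,"fingers":0.3},{"x":-19,"y":-7.5,"z":132,"rx":0,"ry":0,"rz":0,"fingers":0.3},{"x":-19,"y":-7.5,"z":138,"rx":0,"ry":0,"rz":0,"fingers":0.3},{"x":-19,"y":-7.5,"z":142,"rx":0,"ry":0,"rz":0,"fingers":0.3},{"x":-19,"y":-7.5,"z":144,"rx":0,"ry":0,"rz":0,"fingers":0.3},{"x":-19,"y":-7.5,"z":144,"rx":0,"ry":0,"rz":0,"fingers":0.3}]}}

```text
time_s: 24.48
tool_pos: [0.4339, -0.29, -0.0089]
tool_rot: [180.0, 0.0, 86.5]
force: [0.1, 0.5, -1.5]
grip_width: 0.0396
grasp_force: 30.0
```

```bash
python3 go.py; python3 - <<'E'
from cell import vision
from h import *
s=vision.read_camera('side');c=blob(s,yel,(360,330,430,420));print('nut side',cv2.boundingRect(c),rect(s,c,.03))
E
```

```text
24.475 [ 0.4339 -0.29   -0.0089] [1.7996e+02 3.0000e-02 8.6510e+01] [ 52.  16. -24. 113.   8.  53.  21.] [ 0.1  0.5 -1.5]
nut side (396, 378, 15, 19) (array([ 533. , -251.9]), array([26.8, 16.5]), np.float32(83.4))
```

{"fn": "drive_tool", "kwargs": {"moves": [{"x":0,"y":0,"z":2,"rx":0,"ry":0,"rz":0,"fingers":0.3},{"x":0,"y":0,"z":4,"rx":0,"ry":0,"rz":0,"fingers":0.3},{"x":0,"y":0,"z":6,"rx":0,"ry":0,"rz":0,"fingers":0.3},{"x":0,"y":0,"z":6,"rx":0,"ry":0,"rz":0,"fingers":0.3}]}}

```text
time_s: 25.02
tool_pos: [0.4334, -0.2896, -0.0156]
tool_rot: [-180.0, -0.0, 86.5]
force: [0.6, 0.5, -1.9]
grip_width: 0.0396
grasp_force: 30.0
```

{"fn": "drive_tool", "kwargs": {"moves": [{"x":0,"y":0,"z":1,"rx":0,"ry":0,"rz":0,"fingers":0.3},{"x":0,"y":0,"z":1,"rx":0,"ry":0,"rz":0,"fingers":0.3},{"x":0,"y":0,"z":1,"rx":0,"ry":0,"rz":0,"fingers":0},{"x":0,"y":0,"z":1,"rx":0,"ry":0,"rz":0,"fingers":-0.06},{"x":0,"y":0,"z":1,"rx":0,"ry":0,"rz":0,"fingers":-0.06},{"x":0,"y":0,"z":1,"rx":0,"ry":0,"rz":0,"fingers":-0.06},{"x":0,"y":0,"z":-8,"rx":0,"ry":0,"rz":0,"fingers":-0.06},{"x":0,"y":0,"z":-40,"rx":0,"ry":0,"rz":0,"fingers":-0.06},{"x":0,"y":0,"z":-90,"rx":0,"ry":0,"rz":0,"fingers":-0.06},{"x":0,"y":0,"z":-150,"rx":0,"ry":0,"rz":0,"fingers":-0.06},{"x":40,"y":0,"z":-190,"rx":0,"ry":0,"rz":0,"fingers":-0.06},{"x":90,"y":0,"z":-200,"rx":0,"ry":0,"rz":0,"fingers":-0.06},{"x":140,"y":20,"z":-200,"rx":0,"ry":0,"rz":0,"fingers":-0.06},{"x":190,"y":40,"z":-200,"rx":0,"ry":0,"rz":0,"fingers":-0.06},{"x":220,"y":60,"z":-200,"rx":0,"ry":0,"rz":0,"fingers":-0.06},{"x":220,"y":60,"z":-200,"rx":0,"ry":0,"rz":0,"fingers":-0.06},{"x":220,"y":60,"z":-200,"rx":0,"ry":0,"rz":0,"fingers":-0.06}]}}

```text
time_s: 27.15
tool_pos: [0.5065, -0.0746, 0.1848]
tool_rot: [-180.0, 0.0, 86.5]
force: [-0.6, -0.0, -0.0]
grip_width: 0.0459
grasp_force: 0.0
```

```bash
python3 go.py; python3 - <<'E'
from cell import vision
from h import *
s=vision.read_camera('side');t=vision.read_camera('top')
y2=lambda r,g,b:(r>40)&(g>35)&(b<0.6*g)
c=blob(t,y2,(400,220,560,350));print('nut',rect(t,c,.036),cv2.contourArea(c))
sp=lambda r,g,b:(r>45)&(abs(r-b)<40)
c=blob(t,sp,(430,240,520,330));print('spacer',rect(t,c,.02),cv2.contourArea(c))
for f in (lambda r,g,b:(b<50)&(r+g+b<75),):
    c=blob(t,f,(426,235,522,335));print('holder',rect(t,c,.02),cv2.contourArea(c))
c=blob(s,yel,(340,300,470,420));print('nut side',cv2.boundingRect(c))
dk=lambda r,g,b:(r+g+b<110)&(b<45)
c=blob(s,dk,(290,330,470,479));print('holder side',rect(s,c,.02),cv2.boundingRect(c))
E
```

```text
27.15 [ 0.5065 -0.0746  0.1848] [-1.7999e+02  5.0000e-02  8.6480e+01] [ 42.   4. -37. 102.   2.  75.   0.] [-0.6 -0.  -0. ]Traceback (most recent call last):
  File "<stdin>", line 5, in <module>
  File "h.py", line 8, in blob
    return max(cv2.findContours(m,0,1)[0],key=cv2.contourArea)
ValueError: max() iterable argument is empty
```

The arm is blocking the top view here, so move it clear first.

{"fn": "drive_tool", "kwargs": {"moves": [{"x":45,"y":10,"z":0,"rx":0,"ry":0,"rz":0,"fingers":-0.06},{"x":90,"y":25,"z":0,"rx":0,"ry":0,"rz":0,"fingers":-0.06},{"x":130,"y":40,"z":0,"rx":0,"ry":0,"rz":0,"fingers":-0.06},{"x":150,"y":40,"z":0,"rx":0,"ry":0,"rz":0,"fingers":-0.06},{"x":150,"y":40,"z":0,"rx":0,"ry":0,"rz":0,"fingers":-0.06},{"x":150,"y":40,"z":0,"rx":0,"ry":0,"rz":0,"fingers":-0.06},{"x":150,"y":40,"z":0,"rx":0,"ry":0,"rz":0,"fingers":-0.06}]}}

```text
time_s: 28.12
tool_pos: [0.556, 0.0713, 0.1846]
tool_rot: [180.0, 0.1, 86.3]
force: [-0.1, 0.3, -0.7]
grip_width: 0.046
grasp_force: 0.0
```

```bash
python3 go.py; python3 - <<'E'
from cell import vision
from h import *
s=vision.read_camera('side');t=vision.read_camera('top')
def show(n,c,f,roi,z):
    try: b=blob(c,f,roi);print(n,rect(c,b,z),cv2.contourArea(b),cv2.boundingRect(b))
    except ValueError: print(n,'none')
y2=lambda r,g,b:(r>40)&(g>35)&(b<0.6*g)
sp=lambda r,g,b:(r>45)&(abs(r-b)<40)
show('nut',t,y2,(400,220,560,350),.036); show('spacer',t,sp,(430,240,520,330),.02)
show('holder',t,lambda r,g,b:(b<45)&(r+g+b<75),(426,240,520,332),.02)
show('nut side',s,yel,(340,300,470,420),.03);show('spacer side',s,lambda r,g,b:(r>120)&(abs(r-b)<50),(390,410,470,475),.02)
show('holder side',s,lambda r,g,b:(r+g+b<120)&(b<50),(290,330,440,479),.02)
E
```

```text
28.125 [0.556  0.0713 0.1846] [1.800e+02 6.000e-02 8.633e+01] [ 29.  12. -44.  96.   9.  76. -20.] [-0.1  0.3 -0.7]
nut (array([ 536.6, -232.1]), array([21.9, 56.5]), np.float32(90.5)) 204.5 (439, 250, 32, 13)
spacer (array([ 527.8, -321.6]), array([33.4, 35.6]), np.float32(90.5)) 278.0 (491, 253, 20, 19)
holder (array([ 433.1, -283.5]), array([137.7,  35.8]), np.float32(86.4)) 1382.5 (444, 301, 76, 26)
nut side (array([ 543.3, -236. ]), array([60.6, 11.3]), np.float32(85.6)) 250.5 (388, 357, 25, 40)
spacer side (array([ 530.4, -325.4]), array([32., 32.]), np.float32(79.4)) 510.0 (416, 430, 27, 27)
holder side (array([ 434.2, -276.2]), array([113.3,  41.7]), np.float32(86.4)) 2664.5 (313, 394, 65, 85)
```

```bash
python3 -c "
from cell import workorder;print(workorder.sign_off())"
```

```text
the job is handed in; nothing more can be done
None
```

The wing nut, spacer and tube holder were taken off in order and set down flat, right way up and released in the blue tray (last camera check agrees), and the job is handed in at about 28 s of the 70 s limit; sign-off gave no verdict.

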